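# Load a ceramic disc into a test nest with a paddle

### The job

Pick up the paddle by its black handle with the bare ceramic disc lying loose on its flat tip, carry it level to the test nest, and lower the tip through the nest's slot so that the disc is left lying on the ledges. Then push the disc with the paddle's shoulder under the sprung clip bar until it meets the stop, and press it against the stop for half a second with about 12 N more than the drag felt under the clip (the stop must feel at least 5 N and never more than 16 N). Draw the paddle out, lay it flat back on its mat and let go; never touch the disc with the fingers, never let it tip or fall, and leave the other things on the bench where they are.

Things in the scene. Friction and masses are not known exactly. Their poses are not given: they have to be found in the camera images.
- paddle_grip (a point): Centre of the paddle's black upright handle block (36 mm along x, 18 mm across y, grip it across the 18 mm; its top is 23 mm above this point). This point is 35 mm above the underside of the paddle, a steel strip 24 mm wide and 3 mm thick that runs along x from -40 to +129 mm of this point. 150 g. Starts flat on the mat, x towards the disc.
- shoulder (a point): Middle of the front face of the paddle's shoulder at the top of the strip: 85 mm along x from paddle_grip, 32 mm lower. The shoulder is a slippery white plastic bar across the strip, 24 mm wide, 11 mm high; the flat tip that carries the disc runs 44 mm on from it along +x. The paddle's axes.
- disc_mid (a point): Centre (half-way up) of the white ceramic disc, 50 mm in diameter, 5 mm thick, 38 g, z up. Starts lying loose on the paddle's flat tip, 1 to 5 mm in front of the shoulder, overhanging the strip on both sides.
- nest: Fixed aluminium test nest, origin under its centre on the bench, 135 mm (x) by 104 mm (y); +x points from its open loading end to the stop. Two ledges with tops 40 mm above the bench, from x = -66 to +60 mm, and between them a slot 34 mm wide, open at the top and the -x end, its floor 12 mm above the bench. Walls 9 mm high on the ledges guide the disc: 54 mm apart for x > 0, flaring to 73 mm.
- load (a point): Middle of the place in the nest where the disc is set down on the ledges, clear of the clip: disc centre, 45 mm before home along the nest's x (5 mm either way will do), 42.5 mm above the bench. Axes as the nest's.
- home (a point): Centre of the disc when it is fully home (lying on the ledges, touching the relaxed stop): 15 mm along the nest's +x from its origin and 42.5 mm above the bench; axes as the nest's.
- stop: Rubber-faced stop block across the nest, 36 mm wide, 9 mm high; origin at the foot of its front face, 25 mm beyond home and 0.5 mm above the ledges, so the paddle's strip passes under it. The face gives about 1 mm per 30 N of push along the nest's +x and springs back. Of the push beyond the clip's drag, 70 to 100 per cent reaches the stop; friction takes the rest.
- clip (a joint): Rise (m) of the sprung clip bar across the nest 2 mm beyond home (underside 62 mm, posts 87 mm above the bench). Its two round noses (14 mm radius, 20 mm either side of the middle) hang 3.5 mm above the ledges; the disc's edge lifts them by 1.5 mm (0.0015) and is held down with about 3 N. Pushing in under them takes up to about 7 N, sliding on to the stop a steady 2 to 5 N.
- mat: Thin black rubber mat fixed on the bench, 260 mm (x) by 130 mm (y), 2 mm thick, origin at its underside's centre; the paddle starts on it, its tip towards the mat's +x, its handle about 50 mm to -x of the mat's centre.
- meter: Bystander: grey hand multimeter lying flat, 170 x 82 x 36 mm, origin under its centre.
- reel: Bystander: blue solder reel, 64 mm in diameter, 40 mm high, origin under its centre.
- flux: Bystander: amber jar, 44 mm in diameter, 85 mm high, origin under its centre.
- bin: Bystander: blue open parts bin, 110 x 160 x 50 mm, origin under its centre.
- driver: Bystander: screwdriver 170 mm long, lying between the nest and the mat along x.
- board: Bystander: green circuit board on short brass feet, 80 x 110 mm, 22 mm high, origin under its centre.
- lug: Bystander: turned aluminium foot, 36 mm in diameter, 30 mm high, origin under its centre.

How it is judged:
By the outcome, as a careful person would: the job done as asked, in the order asked, and still so for the second after the job is handed in, with the robot touching nothing.
It also fails if it takes over 72 s, if anything falls off the work surface, if the arm or the gripper's body presses on something with over 40 N, if the wrist force passes 120 N, or if a joint passes its speed limit or range.

### The arm

A 6-joint arm with a two-finger parallel gripper is mounted at the origin on the work surface. World frame = base frame: x ahead of the robot, y to its left, z up, the work surface at z = 0. Lengths are in m, angles in degrees, forces in N, time in s.
With the tool pointing down it reaches from about 0.275 to 0.825 m from the base axis. Payload 5.2 kg.
Tool frame: the origin (TCP) lies at the centre of the arm's flange, where the gripper is bolted on; the fingertips stand 186 mm ahead of it and the grasp point (between the pads) lies 167 mm ahead of it; z points along the fingers, y is the line along which they close (so a half turn about z gives the same grasp; the last joint's range is limited). The gripper opens to 93 mm and grips with 3 to 60 N. Pads are 15 mm wide; open, the fingers measure 128 mm over their backs; the gripper's body (75 mm by 188 mm) begins 65 mm behind the grasp point.
Start: joints at [61.318, 14.817, 87.949, -0, 77.235, -11.62], TCP at [0.161, 0.526, 0.405] pointing down, gripper open.
Joint ranges: [-179.93, 179.93], [-52.35, 119.4], [10.71, 147.94], [-69.91, 249.91], [12.55, 155.21], [-178.61, 178.61]. Speed limits (degrees/s): [147.25, 147.25, 180, 180, 180, 180].

### API

Orientations are given as a 3x3 rotation matrix whose columns are the frame's x, y, z axes.
In Python, from plant import robot, viewer gives the robot as it stands.
- The arm moves only by the tool move_arm, never from a script. Its argument "moves" is a list of rows, each an object with "fingers": the gripper command: -1 is shut, 1 is fully open, values between are in proportion; "offset": the shift along the tool's x, y, z in mm, a list of three; "twist": the turn about the tool's z in degrees. In form: [{"fingers": fingers, "offset": [x, y, z], "twist": twist}, ...]. A call has 1 to 12 rows; each row is the pose to reach, as a shift and turn from the pose commanded when the call began, along the tool's axes at that moment; what a row does not reach only later rows make up. A row lasts 1/8 s, in which the tool goes at most 62.5 mm and 10.7 degrees, less where a joint would pass 70% of its speed; a pose out of reach is approached as far as the arm can. A call with a gripper value outside its range is refused whole. The fingers move at their own pace and stop on an object; "force" is the grip in N (left out, the last holds). Time passes only in rows, so rows that repeat a pose let the fingers close. It gives the time, the measured TCP pose, the force, the opening and the grip force at its end, in the units of the state.
- robot.get_obs(): the state, without advancing time (a new reading comes with each control period).
- viewer.grab_frame(name): name is "scene" or "top"; returns a dict with "color" (400x640x3 uint8, red, green, blue), "vertical_fov" (degrees; the focal length in pixels is half the picture's height over the tangent of half this angle, whatever the lens; pixels are square), "cx", "cy" (the principal point, pixels), "k1" (the pictures are not rectified: a ray, as slopes to the right and down, at radius r is drawn at 1 + k1 r^2 times it, then the intrinsics apply), "extrinsics" (4x4, takes a point from camera to world coordinates). Camera axes: x right, y down, z forward; pixel columns grow to the right and rows downward; lengths in m; the calibration is good to about 2 mm. A picture is of the moment at which its call begins. There is no depth.
- robot.job_done(): hands the job in; it is judged then, once.
The state is a dict: "clock": time; "q": joint angles; "qd": joint speeds; "joint_torque": joint torques, N m; "tool_pos": TCP position; "ee_rot": TCP orientation; "contact_force": force on the tool from outside, world axes, zero at the start; "torque": the same for the moment, N m; "opening": finger opening in m; "finger_force": force on a finger pad.
Only numpy, scipy, OpenCV 4.12 (cv2) and the standard library are available. Lean on these libraries where they do the work, as an engineer would, in place of code of your own. Each camera call takes 0.05 s, during which the arm holds its last target. There are 200 camera calls.

## Working session

There is one attempt and no reset: what is moved stays moved. The work goes in short steps, Python scripts to look and compute and a tool call to move; the robot and the scene stay as the last step left them, time stands still between calls to the robot, and variables do not carry over. Pictures are saved under pics/ and viewed, at most 10 in all, crops included, and the job is handed in when it is done.

Besides the shell and the picture viewer there is one more tool, called by a JSON object that holds its "op" and its "data". move_arm: Moves the arm, as the interface text tells. Its arguments: {"type":"object","properties":{"moves":{"type":"array","items":{"type":"object","properties":{"fingers":{"type":"number"},"offset":{"type":"array","items":{"type":"number"}},"twist":{"type":"number"}}}},"force":{"type":"number"}},"required":["moves"]}

```bash
mkdir -p pics; cat > h.py <<'E'
import numpy as np, cv2
from plant import robot, viewer
def cam(f):
    h,w=f["color"].shape[:2]; fl=h/2/np.tan(np.radians(f["vertical_fov"]/2))
    return fl,f["cx"],f["cy"],f["k1"],np.array(f["extrinsics"])
def ray(f,u,v):
    fl,cx,cy,k,E=cam(f); d=np.array([(u-cx)/fl,(v-cy)/fl]); s=d.copy()
    for _ in range(30): s=d/(1+k*(s@s))
    return E[:3,3],E[:3,:3]@np.array([s[0],s[1],1])
def atz(f,u,v,z):
    o,r=ray(f,u,v); return o+r*(z-o[2])/r[2]
def proj(f,p):
    fl,cx,cy,k,E=cam(f); c=E[:3,:3].T@(np.array(p)-E[:3,3]); s=c[:2]/c[2]; s=s*(1+k*(s@s)); return np.array([cx,cy])+fl*s
def shot(name,fn,crop=None,scale=1):
    f=viewer.grab_frame(name); im=f["color"][:,:,::-1]
    np.savez('pics/'+fn+'.npz',**f)
    if crop: a,b,c,d=crop; im=im[b:d,a:c]
    if scale!=1: im=cv2.resize(im,None,fx=scale,fy=scale,interpolation=cv2.INTER_CUBIC)
    cv2.imwrite('pics/'+fn+'.png',im); return f
def load(fn):
    d=np.load('pics/'+fn+'.npz'); return {k:(d[k] if d[k].ndim else d[k].item()) for k in d}
E
python3 - <<'E'
from h import *
for n in("top","scene"):
    f=shot(n,n+"0"); print(n,cam(f))
o=robot.get_obs(); print(o)
E
```

```text
top (np.float64(380.72815808963503), 308.3459243848444, 194.5210209535877, 0.005193191468796763, array([[ 0.00897789, -0.99020764,  0.13931339,  0.4791739 ],
       [-0.99995333, -0.00839322,  0.00478378, -0.00854967],
       [-0.00356765, -0.13934984, -0.99023679,  0.97405243],
       [ 0.        ,  0.        ,  0.        ,  1.        ]]))
scene (np.float64(407.4121796534012), 320.18393237466375, 194.03258814592576, -0.05131113025687036, array([[-0.59993732,  0.61278008, -0.51436931,  1.23884155],
       [ 0.79990285,  0.47163166, -0.37110513,  0.45235   ],
       [ 0.01518702, -0.63408529, -0.77311396,  1.04180515],
       [ 0.        ,  0.        ,  0.        ,  1.        ]]))
{'clock': 0.1, 'q': array([ 6.13167701e+01,  1.48572502e+01,  8.80022552e+01,  3.61262050e-04,
        7.72333459e+01, -1.16192277e+01]), 'qd': array([-0.02100656, -0.0903051 , -0.03320661, -0.07917965,  0.06031912,
        0.17096715]), 'joint_torque': array([ 1.40628821e-03, -4.38215232e+01, -2.84644926e+01,  7.19930744e-02,
        3.60496575e-02, -1.77793174e-05]), 'tool_pos': array([0.16128328, 0.52564639, 0.4039981 ]), 'ee_rot': array([[-9.55977025e-01,  2.93440477e-01, -7.83209683e-04],
       [ 2.93441334e-01,  9.55976030e-01, -1.41874432e-03],
       [ 3.32412673e-04, -1.58611307e-03, -9.99998687e-01]]), 'contact_force': array([ 0.01769701,  0.55561423, -0.17547904]), 'torque': array([ 0.01732691, -0.0663493 ,  0.05758992]), 'finger_force': 0.0, 'opening': 0.09294139329754944}
```

View pics/top0.png

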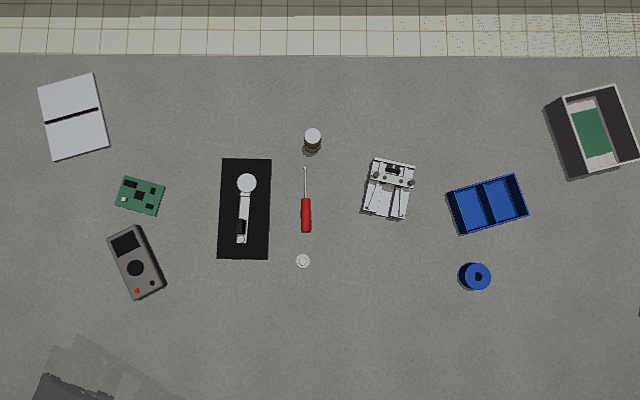

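View pics/scene0.png

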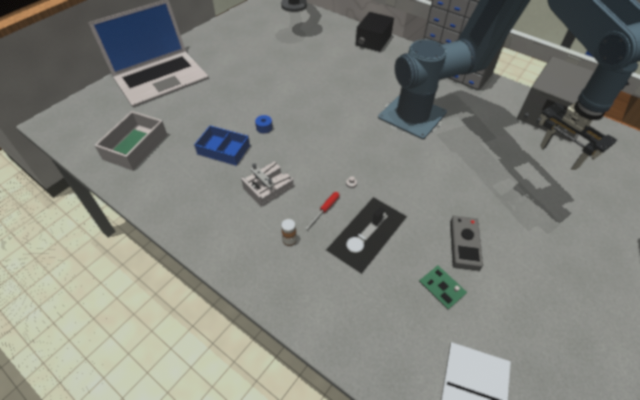

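The top picture shows the paddle on the mat (disc ~(247,183), handle ~(240,227)) and the nest at ~(390,188) with its clip at the top end. The scene view agrees. I'll enlarge both in one picture.

```bash
python3 - <<'E'
from h import *
f=load("top0"); im=f["color"][:,:,::-1]
a=cv2.resize(im[158:263,213:283],None,fx=5.5,fy=5.5,interpolation=cv2.INTER_CUBIC)
b=cv2.resize(im[145:250,355:425],None,fx=5.5,fy=5.5,interpolation=cv2.INTER_CUBIC)
cv2.imwrite('pics/z1.png',np.hstack([a,b]))
E
```

```text
(no output)
```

View pics/z1.png

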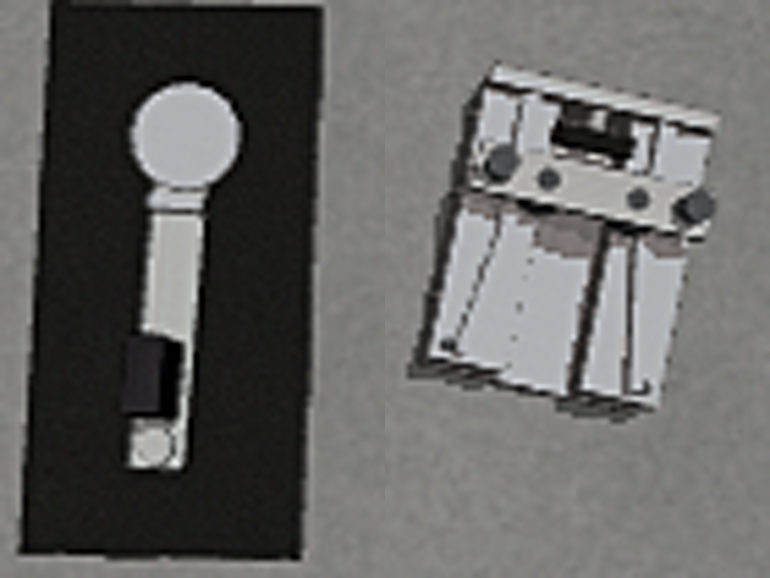

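The enlargement gives: disc centre at crop (186,136) r≈54, strip rear corners (128,466)/(185,468), shoulder ends (153,187)/(208,187); nest posts (502,161)/(694,207), and nest loading-end corners (432,352)/(655,405).

```bash
cat > fit.py <<'E'
from h import *
from scipy.optimize import least_squares
f=load("top0")
A=lambda x,y:((x+.5)/5.5-.5+213,(y+.5)/5.5-.5+158)
B=lambda x,y:((x-385+.5)/5.5-.5+355,(y+.5)/5.5-.5+145)
def T(p,q): c,s=np.cos(p[2]),np.sin(p[2]); return np.array([p[0]+c*q[0]-s*q[1],p[1]+s*q[0]+c*q[1],q[2]])
nest=[((-.066,.052,.04),B(432,352)),((-.066,-.052,.04),B(655,405))]
posts=[B(502,161),B(694,207)]
def rn(p):
    r=[proj(f,T(p,q))-u for q,u in nest]
    r+=[proj(f,T(p,(.017,s*p[3],.087)))-u for s,u in zip((1,-1),posts)]
    return np.ravel(r)
s=least_squares(rn,[.5,-.2,0,.043]); nestp=s.x; print("nest",s.x[:2],np.degrees(s.x[2]),s.x[3],s.fun.round(2))
pad=[((-.040,.012,.005),A(128,466)),((-.040,-.012,.005),A(185,468)),((.085,.012,.016),A(153,187)),((.085,-.012,.016),A(208,187))]
s=least_squares(lambda p:np.ravel([proj(f,T(p,q))-u for q,u in pad]),[.4,.15,0]); pp=s.x
d=atz(f,*A(186,136),.010)
c,si=np.cos(pp[2]),np.sin(pp[2]); rel=np.array([[c,si],[-si,c]])@(d[:2]-pp[:2])
print("grip",pp[:2],np.degrees(pp[2]),s.fun.round(2),"disc",d,"rel",rel)
mc=[atz(f,*A(*u),.002)[:2] for u in((52,1),(323,6),(299,559),(20,553))]; print("mat",np.mean(mc,0),mc)
E
python3 fit.py; python3 -c "
from h import *
f=load('top0')
for n,u,v,z in(('flux',313,133,.085),('driver tip',304,167,.01),('driver end',306,231,.03),('lug',303,261,.03),('meter',135,262,.036),('reel',475,276,.04)): print(n,atz(f,u,v,z))"
```

```text
nest [ 0.62908237 -0.20200389] -12.315464699908354 0.042140777122298634 [-0.88  0.41  0.13  0.14  0.29  0.03  0.42 -0.57]
grip [0.53339436 0.16218942] -3.804092372880109 [ 0.57 -0.9  -0.34 -0.55  0.19  0.4  -0.42  1.1 ] disc [0.64512125 0.15555399 0.01      ] rel [0.11192096 0.00079173]
mat [0.58082742 0.16055379] [array([0.7110612 , 0.22269924]), array([0.70969725, 0.09376844]), array([0.45048153, 0.09891123]), array([0.45206972, 0.22683623])]
flux [ 0.75422826 -0.01413705  0.085     ]
driver tip [0.68650397 0.00797918 0.01      ]
driver end [0.5209288 0.0009897 0.03     ]
lug [0.44782813 0.00760172 0.03      ]
meter [0.44209409 0.41546125 0.036     ]
reel [ 0.4166217 -0.405526   0.04     ]
```

{"op": "move_arm", "data": {"moves": [{"fingers": 1,"offset": [-462,-239,64],"twist": -13.2},{"fingers": 1,"offset": [-462,-239,64],"twist": -13.2},{"fingers": 1,"offset": [-462,-239,64],"twist": -13.2},{"fingers": 1,"offset": [-462,-239,64],"twist": -13.2},{"fingers": 1,"offset": [-462,-239,64],"twist": -13.2},{"fingers": 1,"offset": [-462,-239,64],"twist": -13.2},{"fingers": 1,"offset": [-462,-239,64],"twist": -13.2},{"fingers": 1,"offset": [-462,-239,64],"twist": -13.2},{"fingers": 1,"offset": [-462,-239,64],"twist": -13.2},{"fingers": 1,"offset": [-462,-239,64],"twist": -13.2},{"fingers": 1,"offset": [-462,-239,64],"twist": -13.2},{"fingers": 1,"offset": [-462,-239,64],"twist": -13.2}]}}

```text
clock: 1.6
tool_pos: [0.532, 0.1628, 0.3409]
ee_rot: [[-0.998, 0.066, -0.0], [0.066, 0.998, 0.0], [0.0, 0.0, -1.0]]
contact_force: [0.7, -0.2, -0.3]
opening: 0.0933
finger_force: 0.0
```

{"op": "move_arm", "data": {"moves": [{"fingers": 1,"offset": [-1,-1,50],"twist": 0},{"fingers": 1,"offset": [-1,-1,90],"twist": 0},{"fingers": 0,"offset": [-1,-1,120],"twist": 0},{"fingers": -0.3,"offset": [-1,-1,138],"twist": 0},{"fingers": -0.45,"offset": [-1,-1,145],"twist": 0},{"fingers": -0.5,"offset": [-1,-1,145],"twist": 0},{"fingers": -0.5,"offset": [-1,-1,145],"twist": 0}], "force": 10}}

```text
clock: 2.48
tool_pos: [0.5341, 0.161, 0.1968]
ee_rot: [[-0.998, 0.067, 0.002], [0.067, 0.998, 0.0], [-0.002, 0.0, -1.0]]
contact_force: [-0.3, -0.1, 0.2]
opening: 0.0476
finger_force: 0.0
```

```bash
python3 - <<'E'
from h import *
f=shot("scene","s1"); g=shot("top","t1")
print(robot.get_obs()["opening"],robot.get_obs()["tool_pos"])
c=proj(f,(.56,.16,.03)).astype(int); im=f["color"][c[1]-40:c[1]+40,c[0]-50:c[0]+50,::-1]
c=proj(g,(.56,.16,.03)).astype(int); im2=g["color"][c[1]-40:c[1]+40,c[0]-50:c[0]+50,::-1]
cv2.imwrite('pics/z2.png',cv2.resize(np.hstack([im,im2]),None,fx=4,fy=4,interpolation=cv2.INTER_CUBIC))
E
```

```text
0.03956597801394462 [0.53416319 0.16084295 0.19675086]
```

View pics/z2.png

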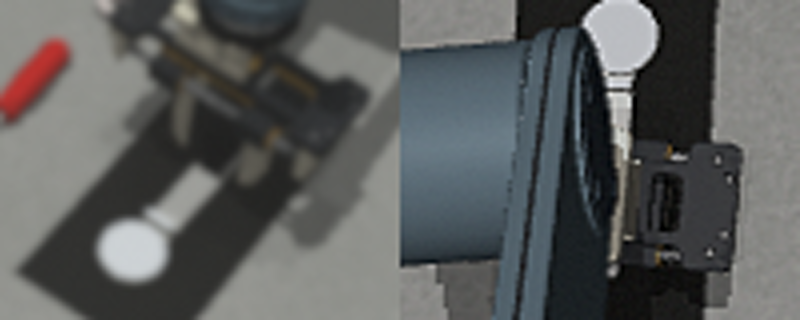

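The scene view shows the fingers (crop ~(180,135) and (250,170)) either side of the handle and the disc undisturbed. I'll close gently, then firmly.

{"op": "move_arm", "data": {"moves": [{"fingers": -0.6,"offset": [0,0,0],"twist": 0},{"fingers": -0.7,"offset": [0,0,0],"twist": 0},{"fingers": -0.8,"offset": [0,0,0],"twist": 0},{"fingers": -1,"offset": [0,0,0],"twist": 0},{"fingers": -1,"offset": [0,0,0],"twist": 0},{"fingers": -1,"offset": [0,0,0],"twist": 0}], "force": 12}}

```text
clock: 3.32
tool_pos: [0.534, 0.1608, 0.1961]
ee_rot: [[-0.998, 0.067, 0.001], [0.067, 0.998, 0.0], [-0.001, 0.0, -1.0]]
contact_force: [-1.1, 2.0, 5.6]
opening: 0.018
finger_force: 11.8
```

{"op": "move_arm", "data": {"moves": [{"fingers": -1,"offset": [0,0,0],"twist": 0},{"fingers": -1,"offset": [0,0,0],"twist": 0},{"fingers": -1,"offset": [0,0,0],"twist": 0}], "force": 58}}

```text
clock: 3.7
tool_pos: [0.534, 0.1608, 0.1961]
ee_rot: [[-0.998, 0.067, 0.001], [0.067, 0.998, 0.0], [-0.001, 0.0, -1.0]]
contact_force: [-0.5, 2.6, 5.1]
opening: 0.0182
finger_force: 57.7
```

{"op": "move_arm", "data": {"moves": [{"fingers": -1,"offset": [0,0,-1],"twist": 0},{"fingers": -1,"offset": [0,0,-3],"twist": 0},{"fingers": -1,"offset": [0,0,-7],"twist": 0},{"fingers": -1,"offset": [0,0,-13],"twist": 0},{"fingers": -1,"offset": [0,0,-21],"twist": 0},{"fingers": -1,"offset": [0,0,-30],"twist": 0},{"fingers": -1,"offset": [0,0,-40],"twist": 0},{"fingers": -1,"offset": [0,0,-50],"twist": 0},{"fingers": -1,"offset": [0,0,-60],"twist": 0},{"fingers": -1,"offset": [0,0,-69],"twist": 0},{"fingers": -1,"offset": [0,0,-76],"twist": 0},{"fingers": -1,"offset": [0,0,-80],"twist": 0}]}}

```text
clock: 5.2
tool_pos: [0.5339, 0.1607, 0.2762]
ee_rot: [[-0.998, 0.067, 0.0], [0.067, 0.998, 0.0], [-0.0, 0.0, -1.0]]
contact_force: [-0.7, -0.1, -1.6]
opening: 0.0179
finger_force: 57.7
```

```bash
python3 - <<'E'
from h import *
f=shot("scene","s2"); g=shot("top","t2")
o=robot.get_obs();print(o["tool_pos"],o["contact_force"],o["torque"],o["ee_rot"][2])
c=proj(f,(.60,.16,.1)).astype(int); im=f["color"][c[1]-40:c[1]+40,c[0]-50:c[0]+50,::-1]
c=proj(g,(.60,.16,.1)).astype(int); im2=g["color"][c[1]-40:c[1]+40,c[0]-50:c[0]+50,::-1]
cv2.imwrite('pics/z3.png',cv2.resize(np.hstack([im,im2]),None,fx=4,fy=4,interpolation=cv2.INTER_CUBIC))
E
```

```text
[0.53391316 0.16072674 0.27615093] [-0.78896256 -0.00268328 -1.18354542] [ 0.02890637  0.05524949 -0.04032414] [-6.12519417e-04  8.66783089e-05 -9.99999809e-01]
```

View pics/z3.png

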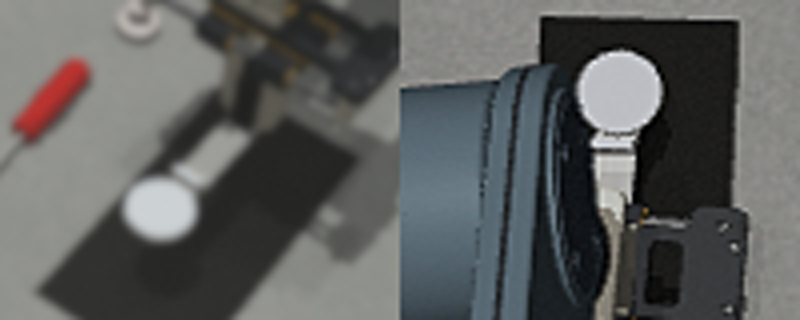

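The paddle is lifted with the disc still on the tip (scene crop (160,209), top crop (620,91)). I'll check level by triangulating the disc.

```bash
python3 - <<'E'
from h import *
f=load("s2"); g=load("t2")
def blob(f):
    c=proj(f,(.645,.156,.09)).astype(int); im=f["color"][c[1]-30:c[1]+30,c[0]-30:c[0]+30].astype(int)
    m=((im.min(2)>165)).astype(np.uint8)
    n,l,st,ce=cv2.connectedComponentsWithStats(m)
    m=cv2.morphologyEx((l==1+np.argmax(st[1:,4])).astype(np.uint8),cv2.MORPH_OPEN,cv2.getStructuringElement(2,(11,11)))
    k=cv2.findContours(m,0,1)[0][0]; e=cv2.fitEllipse(k); print(e); return np.array(e[0])+c-30
us,ut=blob(f),blob(g)
A=[];b=[]
for F,u in((f,us),(g,ut)):
    o,r=ray(F,*u); P=np.eye(3)-np.outer(r,r)/(r@r); A.append(P); b.append(P@o); print("at z .090",atz(F,*u,.090))
p=np.linalg.lstsq(np.vstack(A),np.hstack(b),rcond=None)[0]; print(p)
o=robot.get_obs(); R=np.array(o["ee_rot"]); print("rel tool",R.T@(p-o["tool_pos"]), R.T@(atz(g,*ut,.09)-o["tool_pos"]))
E
```

```text
((29.61454963684082, 29.597421646118164), (12.94632339477539, 15.736796379089355), 95.7610092163086)
((31.413908004760742, 30.484827041625977), (18.837326049804688, 19.609325408935547), 70.26863861083984)
at z .090 [0.64392521 0.15320455 0.09      ]
at z .090 [0.64522332 0.15417817 0.09      ]
[0.64494332 0.15380071 0.09169645]
rel tool [-0.11113153  0.00054968  0.18452264] [-0.11138445  0.00094499  0.18621927]
```

{"op": "move_arm", "data": {"moves": [{"fingers": -1,"offset": [0,-2,0],"twist": 0},{"fingers": -1,"offset": [0.5,-6,0],"twist": 0.1},{"fingers": -1,"offset": [1,-13,0],"twist": 0.3},{"fingers": -1,"offset": [1.5,-23,0],"twist": 0.6},{"fingers": -1,"offset": [2.5,-36,0],"twist": 0.9},{"fingers": -1,"offset": [3.5,-51,0],"twist": 1.3},{"fingers": -1,"offset": [4.5,-67,0],"twist": 1.8},{"fingers": -1,"offset": [5.5,-84,0],"twist": 2.3},{"fingers": -1,"offset": [6.5,-101,0],"twist": 2.8},{"fingers": -1,"offset": [8,-118,0],"twist": 3.3},{"fingers": -1,"offset": [9,-135,0],"twist": 3.8},{"fingers": -1,"offset": [10,-152,0],"twist": 4.2}]}}

```text
clock: 6.8
tool_pos: [0.5135, 0.0086, 0.2758]
ee_rot: [[-0.99, 0.141, 0.0], [0.141, 0.99, -0.0], [-0.0, -0.0, -1.0]]
contact_force: [0.9, 0.3, -1.5]
opening: 0.0176
finger_force: 57.7
```

{"op": "move_arm", "data": {"moves": [{"fingers": -1,"offset": [0,-17,0],"twist": 0.5},{"fingers": -1,"offset": [-0.5,-34,0],"twist": 1.0},{"fingers": -1,"offset": [-0.5,-51,0],"twist": 1.5},{"fingers": -1,"offset": [-1,-68,0],"twist": 2.0},{"fingers": -1,"offset": [-1,-85,0],"twist": 2.5},{"fingers": -1,"offset": [-1.5,-102,0],"twist": 2.9},{"fingers": -1,"offset": [-2,-119,0],"twist": 3.3},{"fingers": -1,"offset": [-2,-135,0],"twist": 3.7},{"fingers": -1,"offset": [-2.5,-150,0],"twist": 4.0},{"fingers": -1,"offset": [-3,-163,0],"twist": 4.2},{"fingers": -1,"offset": [-3,-174,0],"twist": 4.3},{"fingers": -1,"offset": [-3,-180,0],"twist": 4.3}]}}

```text
clock: 8.3
tool_pos: [0.4912, -0.1696, 0.2757]
ee_rot: [[-0.977, 0.214, -0.0], [0.214, 0.977, 0.0], [0.0, 0.0, -1.0]]
contact_force: [1.0, 0.5, -2.6]
opening: 0.0179
finger_force: 57.7
```

{"op": "move_arm", "data": {"moves": [{"fingers": -1,"offset": [0,-2,0],"twist": 0},{"fingers": -1,"offset": [0,-3,0],"twist": 0},{"fingers": -1,"offset": [0,-3,0],"twist": 0},{"fingers": -1,"offset": [0,-3,0],"twist": 0}]}}

```text
clock: 8.8
tool_pos: [0.4907, -0.1716, 0.2758]
ee_rot: [[-0.977, 0.214, 0.0], [0.214, 0.977, 0.0], [-0.0, 0.0, -1.0]]
contact_force: [-0.2, 0.8, -1.1]
opening: 0.0174
finger_force: 57.7
```

```bash
python3 - <<'E'
from h import *
f=shot("scene","s3"); g=shot("top","t3")
o=robot.get_obs();print(o["tool_pos"],o["contact_force"],o["ee_rot"])
c=proj(f,(.60,-.20,.07)).astype(int); im=f["color"][c[1]-40:c[1]+40,c[0]-40:c[0]+40,::-1]; print(c)
c=proj(g,(.60,-.20,.07)).astype(int); im2=g["color"][c[1]-40:c[1]+40,c[0]-40:c[0]+40,::-1]; print(c)
cv2.imwrite('pics/z4.png',cv2.resize(np.hstack([im,im2]),None,fx=5,fy=5,interpolation=cv2.INTER_CUBIC))
E
```

```text
[ 0.49072293 -0.17163677  0.27577096] [ 0.41943537 -0.70178992 -2.49818645] [[-9.76890224e-01  2.13741641e-01 -7.81171698e-06]
 [ 2.13741641e-01  9.76890224e-01 -8.62790588e-06]
 [ 5.78704719e-06 -1.00982061e-05 -1.00000000e+00]]
[272 168]
[390 197]
```

View pics/z4.png

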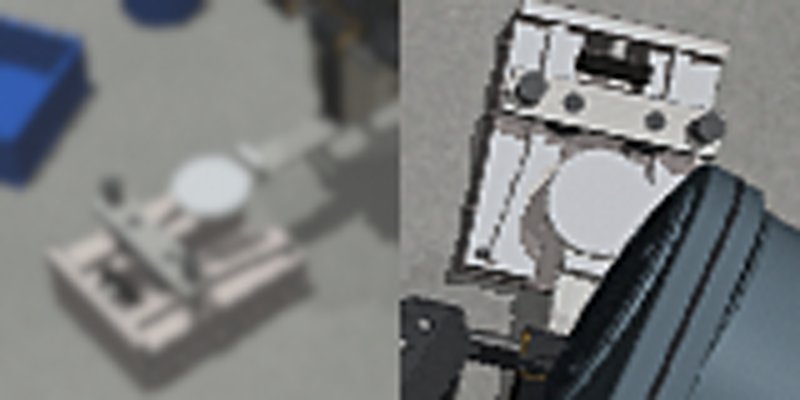

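Top crop: the disc sits over the loading area, centre about (604,201), posts at (532,86)/(706,129). I'll cross-check the offset with the slot edge.

```bash
python3 - <<'E'
from fit import *
g=load("t3")
def N(w,p=nestp):
    c,s=np.cos(p[2]),np.sin(p[2]); return np.array([[c,s],[-s,c]])@(np.array(w[:2])-p[:2])*1000
Q=lambda x,y:((x-400+.5)/5-.5+350,(y+.5)/5-.5+157)
print("disc",N(atz(g,*Q(604,201),.09)))
for u in((604,232),(588,320),(577,388)): print("slot right edge",N(atz(f,*B(*u),.04)))
print("postmid",N((atz(f,*posts[0],.087)+atz(f,*posts[1],.087))/2))
for u in((448,345),(642,388)): print("wall ends",N(atz(f,*B(*u),.049)))
for u in((497,66),(718,116)): print("back corners",N(atz(f,*B(*u),.04)))
E
```

```text
nest [ 0.62908237 -0.20200389] -12.315464699908354 0.042140777122298634 [-0.88  0.41  0.13  0.14  0.29  0.03  0.42 -0.57]
grip [0.53339436 0.16218942] -3.804092372880109 [ 0.57 -0.9  -0.34 -0.55  0.19  0.4  -0.42  1.1 ] disc [0.64512125 0.15555399 0.01      ] rel [0.11192096 0.00079173]
mat [0.58082742 0.16055379] [array([0.7110612 , 0.22269924]), array([0.70969725, 0.09376844]), array([0.45048153, 0.09891123]), array([0.45206972, 0.22683623])]
disc [-29.81940701  -0.7463602 ]
slot right edge [  5.96452853 -14.51858037]
slot right edge [-34.88581899 -15.17959035]
slot right edge [-65.99135195 -16.27556256]
postmid [16.1725733   0.70581978]
wall ends [-61.07807269  44.83444064]
wall ends [-60.79446227 -42.59801428]
back corners [70.51863423 47.7467426 ]
back corners [ 69.87408836 -54.76333749]
```

{"op": "move_arm", "data": {"moves": [{"fingers": -1,"offset": [0,0,1],"twist": 0},{"fingers": -1,"offset": [0,0,4],"twist": 0},{"fingers": -1,"offset": [0,0,9],"twist": 0},{"fingers": -1,"offset": [0,0,15],"twist": 0},{"fingers": -1,"offset": [0,0,21],"twist": 0},{"fingers": -1,"offset": [0,0,27],"twist": 0},{"fingers": -1,"offset": [0,0,32],"twist": 0},{"fingers": -1,"offset": [0,0,35],"twist": 0},{"fingers": -1,"offset": [0,0,37],"twist": 0},{"fingers": -1,"offset": [0,0,38],"twist": 0},{"fingers": -1,"offset": [0,0,38],"twist": 0}]}}

```text
clock: 10.28
tool_pos: [0.4907, -0.1719, 0.2378]
ee_rot: [[-0.977, 0.214, 0.0], [0.214, 0.977, -0.0], [-0.0, -0.0, -1.0]]
contact_force: [-0.9, 1.2, -1.6]
opening: 0.0178
finger_force: 57.7
```

{"op": "move_arm", "data": {"moves": [{"fingers": -1,"offset": [0,0,1],"twist": 0},{"fingers": -1,"offset": [0,0,2],"twist": 0},{"fingers": -1,"offset": [0,0,3],"twist": 0},{"fingers": -1,"offset": [0,0,4],"twist": 0},{"fingers": -1,"offset": [0,0,5],"twist": 0},{"fingers": -1,"offset": [0,0,6],"twist": 0},{"fingers": -1,"offset": [0,0,7],"twist": 0},{"fingers": -1,"offset": [0,0,8],"twist": 0},{"fingers": -1,"offset": [0,0,9],"twist": 0},{"fingers": -1,"offset": [0,0,10],"twist": 0},{"fingers": -1,"offset": [0,0,10],"twist": 0},{"fingers": -1,"offset": [0,0,10],"twist": 0}]}}

```text
clock: 11.78
tool_pos: [0.4907, -0.1719, 0.2278]
ee_rot: [[-0.977, 0.214, 0.0], [0.214, 0.977, -0.0], [-0.0, -0.0, -1.0]]
contact_force: [-0.7, 0.2, -2.4]
opening: 0.0176
finger_force: 57.7
```

```bash
python3 - <<'E'
from h import *
f=shot("scene","s4"); g=shot("top","t4")
for i in range(3):
    o=robot.get_obs();print(o["tool_pos"],o["contact_force"],o["torque"])
c=proj(f,(.60,-.20,.04)).astype(int); im=f["color"][c[1]-40:c[1]+40,c[0]-40:c[0]+40,::-1]; print(c)
c=proj(g,(.60,-.20,.04)).astype(int); im2=g["color"][c[1]-40:c[1]+40,c[0]-40:c[0]+40,::-1]; print(c)
cv2.imwrite('pics/z5.png',cv2.resize(np.hstack([im,im2]),None,fx=5,fy=5,interpolation=cv2.INTER_CUBIC))
E
```

```text
[ 0.4907112  -0.17188125  0.22779618] [-0.43235741  0.525603   -1.60362051] [ 0.05131945  0.00556592 -0.0567004 ]
[ 0.4907112  -0.17188125  0.22779618] [-0.43235741  0.525603   -1.60362051] [ 0.05131945  0.00556592 -0.0567004 ]
[ 0.4907112  -0.17188125  0.22779618] [-0.43235741  0.525603   -1.60362051] [ 0.05131945  0.00556592 -0.0567004 ]
[273 174]
[387 199]
```

View pics/z5.png

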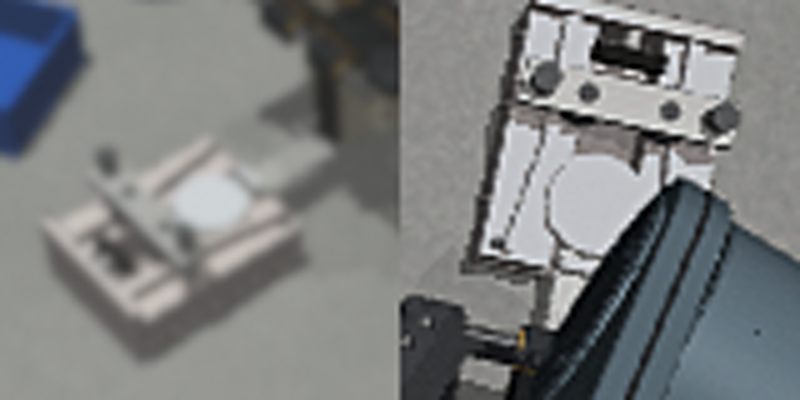

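Disc lies flat on the ledges between the walls (top crop centre ~(597,202)), strip in the slot. Start pushing.

{"op": "move_arm", "data": {"moves": [{"fingers": -1,"offset": [-0.5,0,0],"twist": 0},{"fingers": -1,"offset": [-1.5,0,0],"twist": 0},{"fingers": -1,"offset": [-2.5,0,0],"twist": 0},{"fingers": -1,"offset": [-4,0,0],"twist": 0},{"fingers": -1,"offset": [-6,0,0],"twist": 0},{"fingers": -1,"offset": [-8,0,0],"twist": 0},{"fingers": -1,"offset": [-10,0,0],"twist": 0},{"fingers": -1,"offset": [-12,0,0],"twist": 0},{"fingers": -1,"offset": [-14,0,0],"twist": 0},{"fingers": -1,"offset": [-16,0,0],"twist": 0},{"fingers": -1,"offset": [-18,0,0],"twist": 0},{"fingers": -1,"offset": [-20,0,0],"twist": 0}]}}

```text
clock: 13.38
tool_pos: [0.5104, -0.1762, 0.2278]
ee_rot: [[-0.977, 0.214, -0.0], [0.214, 0.977, -0.0], [-0.0, -0.0, -1.0]]
contact_force: [-0.4, 0.2, -0.8]
opening: 0.0174
finger_force: 57.7
```

{"op": "move_arm", "data": {"moves": [{"fingers": -1,"offset": [-1,0,0],"twist": 0},{"fingers": -1,"offset": [-2,0,0],"twist": 0},{"fingers": -1,"offset": [-3,0,0],"twist": 0},{"fingers": -1,"offset": [-4,0,0],"twist": 0},{"fingers": -1,"offset": [-5,0,0],"twist": 0},{"fingers": -1,"offset": [-6,0,0],"twist": 0}]}}

```text
clock: 14.12
tool_pos: [0.5161, -0.1774, 0.2277]
ee_rot: [[-0.977, 0.214, -0.0], [0.214, 0.977, 0.0], [0.0, -0.0, -1.0]]
contact_force: [-1.8, 0.0, -0.6]
opening: 0.0177
finger_force: 57.7
```

{"op": "move_arm", "data": {"moves": [{"fingers": -1,"offset": [-1,0,0],"twist": 0},{"fingers": -1,"offset": [-2,0,0],"twist": 0},{"fingers": -1,"offset": [-3,0,0],"twist": 0}]}}

```text
clock: 14.5
tool_pos: [0.5183, -0.1778, 0.2274]
ee_rot: [[-0.977, 0.214, -0.003], [0.214, 0.977, 0.001], [0.003, 0.0, -1.0]]
contact_force: [-6.1, -0.3, -0.9]
opening: 0.0179
finger_force: 57.7
```

{"op": "move_arm", "data": {"moves": [{"fingers": -1,"offset": [-1,0,0],"twist": 0},{"fingers": -1,"offset": [-2,0,0],"twist": 0},{"fingers": -1,"offset": [-3,0,0],"twist": 0}]}}

```text
clock: 14.88
tool_pos: [0.5214, -0.1786, 0.2273]
ee_rot: [[-0.977, 0.214, -0.002], [0.214, 0.977, 0.001], [0.002, 0.0, -1.0]]
contact_force: [-4.8, 0.6, -1.3]
opening: 0.0178
finger_force: 57.7
```

```bash
cat > fr.py <<'E'
from h import *
import sys
n=np.array([.9769,-.2137,0]); F=[];o=None
for i in range(int(sys.argv[1])):
    viewer.grab_frame("top"); o=robot.get_obs(); F.append([-n@o["contact_force"],o["contact_force"][2]])
o0=np.array([.4907112,-.17188125,.2278]); d=o["tool_pos"]-o0
print(o["clock"],"push",np.mean(F,0),np.std(F,0)/len(F)**.5,"travel",n@d*1000,"z",d[2]*1000,"lat",(d-n*(n@d))[:2]*1000, o["torque"])
E
python3 fr.py 4
```

```text
15.075 push [ 3.76028303 -1.33654688] [0.3017558  0.19172426] travel 31.91672209315566 z -0.13827874350319513 lat [0.00104293 0.00496178] [ 0.00334432  0.61674715 -0.06920584]
```

{"op": "move_arm", "data": {"moves": [{"fingers": -1,"offset": [-1,0,0],"twist": 0},{"fingers": -1,"offset": [-2,0,0],"twist": 0},{"fingers": -1,"offset": [-3,0,0],"twist": 0},{"fingers": -1,"offset": [-4,0,0],"twist": 0}]}}

```text
clock: 15.58
tool_pos: [0.5259, -0.1795, 0.2277]
ee_rot: [[-0.977, 0.214, -0.0], [0.214, 0.977, 0.0], [0.0, -0.0, -1.0]]
contact_force: [-3.4, 0.0, -1.7]
opening: 0.018
finger_force: 57.7
```

{"op": "move_arm", "data": {"moves": [{"fingers": -1,"offset": [-0.7,0,0],"twist": 0},{"fingers": -1,"offset": [-1.4,0,0],"twist": 0}]}}

```text
clock: 15.82
tool_pos: [0.5272, -0.1798, 0.2277]
ee_rot: [[-0.977, 0.214, -0.0], [0.214, 0.977, 0.0], [0.0, 0.0, -1.0]]
contact_force: [-3.8, -0.3, -1.8]
opening: 0.0173
finger_force: 57.7
```

{"op": "move_arm", "data": {"moves": [{"fingers": -1,"offset": [-0.7,0,0],"twist": 0},{"fingers": -1,"offset": [-1.4,0,0],"twist": 0}]}}

```text
clock: 16.08
tool_pos: [0.5286, -0.1801, 0.2277]
ee_rot: [[-0.977, 0.214, -0.0], [0.214, 0.977, 0.0], [0.0, 0.0, -1.0]]
contact_force: [-3.6, 0.5, -2.5]
opening: 0.0176
finger_force: 57.7
```

{"op": "move_arm", "data": {"moves": [{"fingers": -1,"offset": [-0.7,0,0],"twist": 0},{"fingers": -1,"offset": [-1.4,0,0],"twist": 0}]}}

```text
clock: 16.32
tool_pos: [0.53, -0.1804, 0.2277]
ee_rot: [[-0.977, 0.214, -0.0], [0.214, 0.977, 0.0], [0.0, 0.0, -1.0]]
contact_force: [-3.8, 1.3, -1.2]
opening: 0.018
finger_force: 57.7
```

{"op": "move_arm", "data": {"moves": [{"fingers": -1,"offset": [-0.7,0,0],"twist": 0},{"fingers": -1,"offset": [-1.4,0,0],"twist": 0}]}}

```text
clock: 16.58
tool_pos: [0.5314, -0.1807, 0.2277]
ee_rot: [[-0.977, 0.214, -0.0], [0.214, 0.977, 0.0], [0.0, 0.0, -1.0]]
contact_force: [-3.1, -0.2, -2.5]
opening: 0.0176
finger_force: 57.7
```

```bash
python3 fr.py 4
```

```text
16.775 push [ 3.31229084 -2.20068238] [0.17332852 0.14971003] travel 41.66757803245726 z -0.049648199485746725 lat [0.00262643 0.01225986] [0.09766172 0.71291298 0.04591623]
```

{"op": "move_arm", "data": {"moves": [{"fingers": -1,"offset": [-0.7,0,0],"twist": 0},{"fingers": -1,"offset": [-1.4,0,0],"twist": 0}]}}

```text
clock: 17.02
tool_pos: [0.5327, -0.1811, 0.2277]
ee_rot: [[-0.977, 0.214, -0.0], [0.214, 0.977, 0.0], [0.0, 0.0, -1.0]]
contact_force: [-4.4, -0.3, -2.5]
opening: 0.0179
finger_force: 57.7
```

{"op": "move_arm", "data": {"moves": [{"fingers": -1,"offset": [-0.4,0,0],"twist": 0},{"fingers": -1,"offset": [-0.8,0,0],"twist": 0}]}}

```text
clock: 17.27
tool_pos: [0.5335, -0.1813, 0.2277]
ee_rot: [[-0.977, 0.214, -0.0], [0.214, 0.977, 0.0], [0.0, -0.0, -1.0]]
contact_force: [-5.9, 0.8, -3.1]
opening: 0.0177
finger_force: 57.7
```

{"op": "move_arm", "data": {"moves": [{"fingers": -1,"offset": [-0.2,0,0],"twist": 0},{"fingers": -1,"offset": [-0.4,0,0],"twist": 0}]}}

```text
clock: 17.52
tool_pos: [0.5339, -0.1813, 0.2277]
ee_rot: [[-0.977, 0.214, -0.0], [0.214, 0.977, 0.0], [0.0, -0.0, -1.0]]
contact_force: [-3.6, 1.1, -1.8]
opening: 0.0175
finger_force: 57.7
```

```bash
python3 fr.py 4
```

```text
17.725 push [ 4.23416722 -2.56254284] [0.07472946 0.28017891] travel 44.181079512925216 z -0.05320147198789593 lat [-0.00081091 -0.00343818] [ 0.02784064  0.84512398 -0.03181216]
```

{"op": "move_arm", "data": {"moves": [{"fingers": -1,"offset": [-0.2,0,0],"twist": 0},{"fingers": -1,"offset": [-0.4,0,0],"twist": 0}]}}

```text
clock: 17.98
tool_pos: [0.5342, -0.1814, 0.2277]
ee_rot: [[-0.977, 0.214, -0.0], [0.214, 0.977, -0.0], [0.0, -0.0, -1.0]]
contact_force: [-4.2, 0.7, -2.2]
opening: 0.018
finger_force: 57.7
```

```bash
python3 fr.py 3
```

```text
18.125 push [ 4.33638043 -2.18309857] [0.14649282 0.31150009] travel 44.612088366996645 z -0.03733098281705205 lat [0.00201256 0.00947153] [ 0.0732378   0.86642488 -0.04432553]
```

{"op": "move_arm", "data": {"moves": [{"fingers": -1,"offset": [-0.2,0,0],"twist": 0},{"fingers": -1,"offset": [-0.4,0,0],"twist": 0}]}}

```text
clock: 18.38
tool_pos: [0.5346, -0.1815, 0.2277]
ee_rot: [[-0.977, 0.214, -0.0], [0.214, 0.977, 0.0], [0.0, 0.0, -1.0]]
contact_force: [-3.8, 0.6, -1.9]
opening: 0.0179
finger_force: 57.7
```

{"op": "move_arm", "data": {"moves": [{"fingers": -1,"offset": [-0.2,0,0],"twist": 0},{"fingers": -1,"offset": [-0.3,0,0],"twist": 0}]}}

```text
clock: 18.62
tool_pos: [0.5349, -0.1815, 0.2277]
ee_rot: [[-0.977, 0.214, -0.0], [0.214, 0.977, 0.0], [0.0, 0.0, -1.0]]
contact_force: [-4.7, -0.1, -2.4]
opening: 0.0176
finger_force: 57.7
```

```bash
python3 fr.py 3
```

```text
18.775 push [ 3.89432727 -2.74876314] [0.03582018 0.33777957] travel 45.272402638073316 z -0.03716743505038922 lat [0.00433381 0.02008683] [ 0.07052902  0.87709472 -0.033721  ]
```

{"op": "move_arm", "data": {"moves": [{"fingers": -1,"offset": [-0.2,0,0],"twist": 0},{"fingers": -1,"offset": [-0.4,0,0],"twist": 0},{"fingers": -1,"offset": [-0.4,0,0],"twist": 0}]}}

```text
clock: 19.15
tool_pos: [0.5354, -0.1817, 0.2278]
ee_rot: [[-0.977, 0.214, 0.0], [0.214, 0.977, -0.0], [-0.0, -0.0, -1.0]]
contact_force: [-3.4, -0.2, -2.3]
opening: 0.0177
finger_force: 57.7
```

{"op": "move_arm", "data": {"moves": [{"fingers": -1,"offset": [-0.2,0,0],"twist": 0},{"fingers": -1,"offset": [-0.4,0,0],"twist": 0},{"fingers": -1,"offset": [-0.4,0,0],"twist": 0}]}}

```text
clock: 19.52
tool_pos: [0.5358, -0.1817, 0.2278]
ee_rot: [[-0.977, 0.214, 0.0], [0.214, 0.977, -0.0], [-0.0, 0.0, -1.0]]
contact_force: [-3.5, 0.3, -1.7]
opening: 0.0178
finger_force: 57.7
```

{"op": "move_arm", "data": {"moves": [{"fingers": -1,"offset": [-0.2,0,0],"twist": 0},{"fingers": -1,"offset": [-0.4,0,0],"twist": 0},{"fingers": -1,"offset": [-0.4,0,0],"twist": 0}]}}

```text
clock: 19.9
tool_pos: [0.5362, -0.1818, 0.2277]
ee_rot: [[-0.977, 0.214, 0.0], [0.214, 0.977, -0.0], [-0.0, -0.0, -1.0]]
contact_force: [-3.9, 0.8, -2.6]
opening: 0.0174
finger_force: 57.7
```

{"op": "move_arm", "data": {"moves": [{"fingers": -1,"offset": [-0.2,0,0],"twist": 0},{"fingers": -1,"offset": [-0.4,0,0],"twist": 0},{"fingers": -1,"offset": [-0.4,0,0],"twist": 0}]}}

```text
clock: 20.27
tool_pos: [0.5365, -0.1819, 0.2278]
ee_rot: [[-0.977, 0.214, 0.0], [0.214, 0.977, 0.0], [-0.0, 0.0, -1.0]]
contact_force: [-4.2, -0.2, -2.5]
opening: 0.0175
finger_force: 57.7
```

{"op": "move_arm", "data": {"moves": [{"fingers": -1,"offset": [-0.2,0,0],"twist": 0},{"fingers": -1,"offset": [-0.4,0,0],"twist": 0},{"fingers": -1,"offset": [-0.4,0,0],"twist": 0}]}}

```text
clock: 20.65
tool_pos: [0.5369, -0.182, 0.2278]
ee_rot: [[-0.977, 0.214, 0.0], [0.214, 0.977, -0.0], [-0.0, -0.0, -1.0]]
contact_force: [-3.8, 1.0, -2.6]
opening: 0.0179
finger_force: 57.7
```

{"op": "move_arm", "data": {"moves": [{"fingers": -1,"offset": [-0.2,0,0],"twist": 0},{"fingers": -1,"offset": [-0.4,0,0],"twist": 0},{"fingers": -1,"offset": [-0.4,0,0],"twist": 0}]}}

```text
clock: 21.02
tool_pos: [0.5373, -0.1821, 0.2278]
ee_rot: [[-0.977, 0.214, 0.0], [0.214, 0.977, -0.0], [-0.0, -0.0, -1.0]]
contact_force: [-3.1, 0.6, -2.8]
opening: 0.0174
finger_force: 57.7
```

{"op": "move_arm", "data": {"moves": [{"fingers": -1,"offset": [-0.2,0,0],"twist": 0},{"fingers": -1,"offset": [-0.4,0,0],"twist": 0},{"fingers": -1,"offset": [-0.4,0,0],"twist": 0}]}}

```text
clock: 21.4
tool_pos: [0.5377, -0.1821, 0.2277]
ee_rot: [[-0.977, 0.214, 0.0], [0.214, 0.977, 0.0], [-0.0, 0.0, -1.0]]
contact_force: [-3.6, 0.4, -2.6]
opening: 0.0176
finger_force: 57.7
```

{"op": "move_arm", "data": {"moves": [{"fingers": -1,"offset": [-0.2,0,0],"twist": 0},{"fingers": -1,"offset": [-0.4,0,0],"twist": 0},{"fingers": -1,"offset": [-0.4,0,0],"twist": 0}]}}

```text
clock: 21.78
tool_pos: [0.5381, -0.1823, 0.2278]
ee_rot: [[-0.977, 0.214, 0.0], [0.214, 0.977, -0.0], [-0.0, -0.0, -1.0]]
contact_force: [-3.3, -0.2, -2.9]
opening: 0.0178
finger_force: 57.7
```

{"op": "move_arm", "data": {"moves": [{"fingers": -1,"offset": [-0.2,0,0],"twist": 0},{"fingers": -1,"offset": [-0.4,0,0],"twist": 0},{"fingers": -1,"offset": [-0.4,0,0],"twist": 0}]}}

```text
clock: 22.15
tool_pos: [0.5385, -0.1823, 0.2278]
ee_rot: [[-0.977, 0.214, 0.0], [0.214, 0.977, -0.0], [-0.0, -0.0, -1.0]]
contact_force: [-3.6, 1.3, -1.7]
opening: 0.0178
finger_force: 57.7
```

{"op": "move_arm", "data": {"moves": [{"fingers": -1,"offset": [-0.2,0,0],"twist": 0},{"fingers": -1,"offset": [-0.4,0,0],"twist": 0},{"fingers": -1,"offset": [-0.4,0,0],"twist": 0}]}}

```text
clock: 22.52
tool_pos: [0.5389, -0.1824, 0.2278]
ee_rot: [[-0.977, 0.214, 0.0], [0.214, 0.977, -0.0], [-0.0, -0.0, -1.0]]
contact_force: [-2.8, 0.2, -2.0]
opening: 0.0175
finger_force: 57.7
```

```bash
python3 fr.py 2; python3 - <<'E'
from h import *
f=shot("scene","s5"); g=shot("top","t5")
c=(273,174); im=f["color"][c[1]-40:c[1]+40,c[0]-40:c[0]+40,::-1]
c=(387,189); im2=g["color"][c[1]-40:c[1]+40,c[0]-40:c[0]+40,::-1]
cv2.imwrite('pics/z6.png',cv2.resize(np.hstack([im,im2]),None,fx=5,fy=5,interpolation=cv2.INTER_CUBIC))
E
```

```text
22.625 push [ 3.87799772 -2.6278266 ] [0.19045377 0.02247017] travel 49.26393445523784 z -0.05596800434576332 lat [0.00425144 0.01973456] [ 0.16416492  0.80124882 -0.04343349]
```

View pics/z6.png

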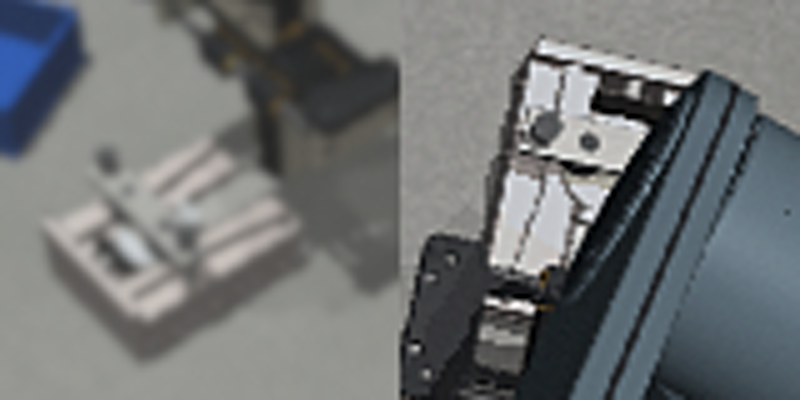

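The scene crop shows the disc's front edge past the clip bar (130,250), near the stop. Continue in small steps.

{"op": "move_arm", "data": {"moves": [{"fingers": -1,"offset": [-0.2,0,0],"twist": 0},{"fingers": -1,"offset": [-0.4,0,0],"twist": 0}]}}

```text
clock: 22.98
tool_pos: [0.5393, -0.1825, 0.2278]
ee_rot: [[-0.977, 0.214, 0.0], [0.214, 0.977, -0.0], [-0.0, -0.0, -1.0]]
contact_force: [-2.6, 0.2, -2.8]
opening: 0.0176
finger_force: 57.7
```

{"op": "move_arm", "data": {"moves": [{"fingers": -1,"offset": [-0.2,0,0],"twist": 0},{"fingers": -1,"offset": [-0.4,0,0],"twist": 0}]}}

```text
clock: 23.22
tool_pos: [0.5395, -0.1826, 0.2277]
ee_rot: [[-0.977, 0.214, -0.0], [0.214, 0.977, 0.0], [0.0, 0.0, -1.0]]
contact_force: [-4.8, 0.6, -1.8]
opening: 0.0178
finger_force: 57.7
```

```bash
python3 fr.py 3
```

```text
23.375 push [ 5.1502945 -1.3597187] [0.10513937 0.33226856] travel 49.92238656697632 z -0.125466933070556 lat [0.01015001 0.04670307] [ 0.14506684  0.96502925 -0.02082239]
```

{"op": "move_arm", "data": {"moves": [{"fingers": -1,"offset": [-0.1,0,0],"twist": 0},{"fingers": -1,"offset": [-0.2,0,0],"twist": 0}]}}

```text
clock: 23.62
tool_pos: [0.5396, -0.1825, 0.2277]
ee_rot: [[-0.977, 0.214, -0.001], [0.214, 0.977, 0.0], [0.001, 0.0, -1.0]]
contact_force: [-5.1, 0.8, -1.6]
opening: 0.0177
finger_force: 57.7
```

```bash
python3 fr.py 3
```

```text
23.775 push [ 5.45786995 -1.26303078] [0.30512327 0.40533596] travel 50.015296952301036 z -0.10578901477220626 lat [0.00608661 0.02812835] [ 0.16587197  1.0697278  -0.02445727]
```

{"op": "move_arm", "data": {"moves": [{"fingers": -1,"offset": [-0.2,0,0],"twist": 0},{"fingers": -1,"offset": [-0.4,0,0],"twist": 0}]}}

```text
clock: 24.02
tool_pos: [0.5398, -0.1826, 0.2277]
ee_rot: [[-0.977, 0.214, -0.001], [0.214, 0.977, 0.0], [0.001, 0.0, -1.0]]
contact_force: [-6.9, 1.0, -0.1]
opening: 0.0174
finger_force: 57.7
```

```bash
python3 fr.py 3
```

```text
24.175 push [ 7.00741586 -0.86183903] [0.10077908 0.22255051] travel 50.19878353937413 z -0.11714790718997392 lat [0.00639851 0.02955526] [ 0.15019731  1.23835156 -0.0512339 ]
```

{"op": "move_arm", "data": {"moves": [{"fingers": -1,"offset": [-0.3,0,0],"twist": 0},{"fingers": -1,"offset": [-0.6,0,0],"twist": 0},{"fingers": -1,"offset": [-0.9,0,0],"twist": 0}]}}

```text
clock: 24.55
tool_pos: [0.5402, -0.1826, 0.2276]
ee_rot: [[-0.977, 0.214, -0.003], [0.214, 0.977, 0.001], [0.003, 0.0, -1.0]]
contact_force: [-8.6, 0.7, 1.1]
opening: 0.0174
finger_force: 57.7
```

```bash
python3 fr.py 3
```

```text
24.7 push [8.42659974 0.6945595 ] [0.21926678 0.12973525] travel 50.61980440431481 z -0.1875943369365196 lat [0.01099206 0.05055664] [ 0.18737969  1.49071143 -0.11192082]
```

{"op": "move_arm", "data": {"moves": [{"fingers": -1,"offset": [-0.4,0,0],"twist": 0},{"fingers": -1,"offset": [-0.8,0,0],"twist": 0},{"fingers": -1,"offset": [-1.2,0,0],"twist": 0},{"fingers": -1,"offset": [-1.5,0,0],"twist": 0}], "force": 60}}

```text
clock: 25.2
tool_pos: [0.5408, -0.1827, 0.2272]
ee_rot: [[-0.977, 0.214, -0.005], [0.214, 0.977, 0.002], [0.006, 0.001, -1.0]]
contact_force: [-12.6, 1.9, 0.9]
opening: 0.0175
finger_force: 59.7
```

```bash
python3 fr.py 3
```

```text
25.35 push [11.92581955  1.53417611] [0.11271713 0.04244402] travel 51.275980479884566 z -0.5938272106016662 lat [0.03590604 0.16445141] [ 0.25849497  1.97590849 -0.04310261]
```

{"op": "move_arm", "data": {"moves": [{"fingers": -1,"offset": [-0.4,0,0],"twist": 0},{"fingers": -1,"offset": [-0.8,0,0],"twist": 0},{"fingers": -1,"offset": [-1.2,0,0],"twist": 0},{"fingers": -1,"offset": [-1.5,0,0],"twist": 0},{"fingers": -1,"offset": [-1.5,0,0],"twist": 0}]}}

```text
clock: 25.98
tool_pos: [0.5415, -0.1827, 0.2269]
ee_rot: [[-0.977, 0.214, -0.008], [0.214, 0.977, 0.003], [0.008, 0.001, -1.0]]
contact_force: [-14.8, 1.1, 2.2]
opening: 0.0178
finger_force: 59.7
```

```bash
python3 fr.py 3
```

```text
26.125 push [15.12852439  1.9737416 ] [0.33522964 0.2585117 ] travel 51.94879102945559 z -0.9462822800051507 lat [0.05470269 0.25038181] [ 0.29231459  2.45444556 -0.18680328]
```

{"op": "move_arm", "data": {"moves": [{"fingers": -1,"offset": [-0.2,0,0],"twist": 0},{"fingers": -1,"offset": [-0.2,0,0],"twist": 0},{"fingers": -1,"offset": [-0.2,0,0],"twist": 0},{"fingers": -1,"offset": [-0.2,0,0],"twist": 0},{"fingers": -1,"offset": [-0.2,0,0],"twist": 0},{"fingers": -1,"offset": [-0.2,0,0],"twist": 0}]}}

```text
clock: 26.88
tool_pos: [0.5416, -0.1828, 0.2267]
ee_rot: [[-0.977, 0.214, -0.008], [0.214, 0.977, 0.003], [0.009, 0.001, -1.0]]
contact_force: [-15.2, 2.1, 2.6]
opening: 0.0178
finger_force: 59.7
```

```bash
python3 fr.py 3
```

```text
27.025 push [14.42912034  1.39767927] [0.13381392 0.15759212] travel 52.07230789782288 z -1.0819440919040413 lat [0.05238228 0.23977511] [ 0.29844542  2.47026157 -0.09751263]
```

{"op": "move_arm", "data": {"moves": [{"fingers": -1,"offset": [1,0,0],"twist": 0},{"fingers": -1,"offset": [2,0,0],"twist": 0},{"fingers": -1,"offset": [3.5,0,0],"twist": 0},{"fingers": -1,"offset": [5.5,0,0],"twist": 0},{"fingers": -1,"offset": [8,0,0],"twist": 0},{"fingers": -1,"offset": [12,0,0],"twist": 0},{"fingers": -1,"offset": [12,0,0],"twist": 0}]}}

```text
clock: 27.9
tool_pos: [0.5326, -0.1811, 0.2281]
ee_rot: [[-0.977, 0.214, 0.001], [0.214, 0.977, -0.001], [-0.001, -0.0, -1.0]]
contact_force: [-0.4, -0.2, -1.6]
opening: 0.018
finger_force: 59.7
```

```bash
python3 fr.py 2; python3 - <<'E'
from h import *
o=robot.get_obs(); print(o["ee_rot"])
f=shot("scene","s6"); g=shot("top","t6")
c=(285,174); im=f["color"][c[1]-40:c[1]+40,c[0]-40:c[0]+40,::-1]
c=(387,189); im2=g["color"][c[1]-40:c[1]+40,c[0]-40:c[0]+40,::-1]
cv2.imwrite('pics/z7.png',cv2.resize(np.hstack([im,im2]),None,fx=5,fy=5,interpolation=cv2.INTER_CUBIC))
E
```

```text
28.0 push [-0.20053788 -1.90808778] [0.08666132 0.01008229] travel 42.978524902584695 z 0.22167717588850167 lat [-0.01327157 -0.06040769] [ 0.06022306 -0.01501425  0.0386084 ]
[[-9.76784380e-01  2.14222929e-01  9.00774320e-04]
 [ 2.14222628e-01  9.76784772e-01 -4.18479944e-04]
 [-9.69510638e-04 -2.15798430e-04 -9.99999507e-01]]
```

View pics/z7.png

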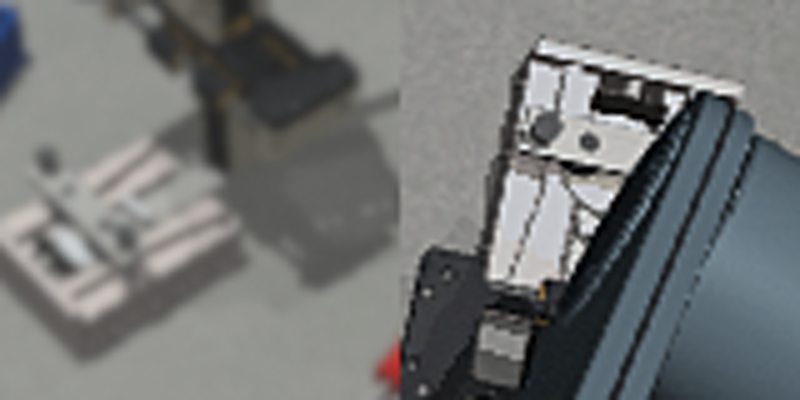

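The disc stayed under the clip (scene crop ~(70,250)) and the shoulder has parted from it. Draw out fully, then lift.

{"op": "move_arm", "data": {"moves": [{"fingers": -1,"offset": [2,0,0],"twist": 0},{"fingers": -1,"offset": [7,0,0],"twist": 0},{"fingers": -1,"offset": [15,0,0],"twist": 0},{"fingers": -1,"offset": [26,0,0],"twist": 0},{"fingers": -1,"offset": [39,0,0],"twist": 0},{"fingers": -1,"offset": [53,0,0],"twist": 0},{"fingers": -1,"offset": [67,0,0],"twist": 0},{"fingers": -1,"offset": [81,0,0],"twist": 0},{"fingers": -1,"offset": [94,0,0],"twist": 0},{"fingers": -1,"offset": [105,0,0],"twist": 0},{"fingers": -1,"offset": [112,0,0],"twist": 0},{"fingers": -1,"offset": [112,0,0],"twist": 0}]}}

```text
clock: 29.6
tool_pos: [0.4228, -0.157, 0.2278]
ee_rot: [[-0.977, 0.214, 0.0], [0.214, 0.977, -0.0], [-0.0, -0.0, -1.0]]
contact_force: [0.1, 0.3, -0.8]
opening: 0.0176
finger_force: 59.7
```

{"op": "move_arm", "data": {"moves": [{"fingers": -1,"offset": [0,0,-10],"twist": 0},{"fingers": -1,"offset": [0,0,-30],"twist": 0},{"fingers": -1,"offset": [0,0,-50],"twist": 0},{"fingers": -1,"offset": [0,0,-60],"twist": 0},{"fingers": -1,"offset": [0,0,-60],"twist": 0}]}}

```text
clock: 30.22
tool_pos: [0.4235, -0.1572, 0.2885]
ee_rot: [[-0.977, 0.214, 0.002], [0.214, 0.977, -0.001], [-0.002, -0.001, -1.0]]
contact_force: [-0.1, -0.2, -1.6]
opening: 0.0176
finger_force: 59.7
```

```bash
python3 - <<'E'
import numpy as np
from plant import robot
o=robot.get_obs(); R=np.array(o["ee_rot"]); print(o["clock"],o["tool_pos"],o["contact_force"])
print((R.T@(np.array([.534,.1608,.276])-o["tool_pos"])*1000).round(1), R[2].round(4),np.degrees(np.arctan2(R[1,0],-R[0,0])))
E
```

```text
30.225 [ 0.42348412 -0.15722007  0.2885445 ] [-0.08078222 -0.20074746 -1.63391121]
[-39.9 334.3  12.3] [-1.9e-03 -8.0e-04 -1.0e+00] 12.354786278060276
```

{"op": "move_arm", "data": {"moves": [{"fingers": -1,"offset": [-1,8,0],"twist": -0.2},{"fingers": -1,"offset": [-3,24,0],"twist": -0.6},{"fingers": -1,"offset": [-6,48,1],"twist": -1.2},{"fingers": -1,"offset": [-10,80,2],"twist": -2},{"fingers": -1,"offset": [-14,118,3],"twist": -3},{"fingers": -1,"offset": [-19,160,5],"twist": -4},{"fingers": -1,"offset": [-24,202,7],"twist": -5},{"fingers": -1,"offset": [-29,242,9],"twist": -6},{"fingers": -1,"offset": [-33,277,10],"twist": -7},{"fingers": -1,"offset": [-36,305,11],"twist": -7.8},{"fingers": -1,"offset": [-39,325,12],"twist": -8.3},{"fingers": -1,"offset": [-40,334,12],"twist": -8.5}]}}

```text
clock: 31.72
tool_pos: [0.5336, 0.1621, 0.2752]
ee_rot: [[-0.998, 0.066, -0.001], [0.066, 0.998, -0.0], [0.001, -0.0, -1.0]]
contact_force: [0.4, -0.3, -1.1]
opening: 0.0178
finger_force: 59.7
```

{"op": "move_arm", "data": {"moves": [{"fingers": -1,"offset": [0,0,10],"twist": 0},{"fingers": -1,"offset": [0,0,25],"twist": 0},{"fingers": -1,"offset": [0,0,40],"twist": 0},{"fingers": -1,"offset": [0,0,54],"twist": 0},{"fingers": -1,"offset": [0,0,64],"twist": 0},{"fingers": -1,"offset": [0,0,70],"twist": 0},{"fingers": -1,"offset": [0,0,73],"twist": 0},{"fingers": -1,"offset": [0,0,74],"twist": 0},{"fingers": -1,"offset": [0,0,74],"twist": 0}]}}

```text
clock: 32.85
tool_pos: [0.5338, 0.1607, 0.2021]
ee_rot: [[-0.998, 0.067, 0.001], [0.067, 0.998, 0.0], [-0.001, 0.0, -1.0]]
contact_force: [0.2, -0.4, -1.5]
opening: 0.0178
finger_force: 59.7
```

{"op": "move_arm", "data": {"moves": [{"fingers": -1,"offset": [0,0,1.5],"twist": 0},{"fingers": -1,"offset": [0,0,3],"twist": 0},{"fingers": -1,"offset": [0,0,4],"twist": 0},{"fingers": -1,"offset": [0,0,5],"twist": 0},{"fingers": -1,"offset": [0,0,5],"twist": 0}]}}

```text
clock: 33.48
tool_pos: [0.5336, 0.1606, 0.1966]
ee_rot: [[-0.998, 0.067, -0.0], [0.067, 0.998, -0.0], [0.0, -0.0, -1.0]]
contact_force: [0.0, -0.1, -1.5]
opening: 0.0176
finger_force: 59.7
```

{"op": "move_arm", "data": {"moves": [{"fingers": -1,"offset": [0,0,0.5],"twist": 0},{"fingers": -1,"offset": [0,0,1],"twist": 0},{"fingers": -1,"offset": [0,0,1],"twist": 0}]}}

```text
clock: 33.85
tool_pos: [0.5337, 0.1607, 0.1961]
ee_rot: [[-0.998, 0.067, 0.0], [0.067, 0.998, -0.0], [-0.0, -0.0, -1.0]]
contact_force: [-2.0, -1.0, 3.1]
opening: 0.018
finger_force: 59.7
```

{"op": "move_arm", "data": {"moves": [{"fingers": -1,"offset": [0,0,0],"twist": 0},{"fingers": -1,"offset": [0,0,0],"twist": 0},{"fingers": -0.5,"offset": [0,0,0],"twist": 0},{"fingers": 0,"offset": [0,0,0],"twist": 0},{"fingers": 0,"offset": [0,0,0],"twist": 0},{"fingers": 0,"offset": [0,0,0],"twist": 0},{"fingers": 0,"offset": [0,0,0],"twist": 0}], "force": 5}}

```text
clock: 34.72
tool_pos: [0.5337, 0.1606, 0.1957]
ee_rot: [[-0.998, 0.067, -0.0], [0.067, 0.998, -0.0], [0.0, -0.0, -1.0]]
contact_force: [-0.4, 0.3, -0.3]
opening: 0.0465
finger_force: 0.0
```

{"op": "move_arm", "data": {"moves": [{"fingers": 0,"offset": [0,0,-5],"twist": 0},{"fingers": 0,"offset": [0,0,-15],"twist": 0},{"fingers": 0,"offset": [0,0,-30],"twist": 0},{"fingers": 0,"offset": [0,0,-60],"twist": 0},{"fingers": 0,"offset": [0,0,-100],"twist": 0},{"fingers": 0,"offset": [0,0,-150],"twist": 0},{"fingers": 0,"offset": [60,40,-180],"twist": 0},{"fingers": 0,"offset": [120,80,-200],"twist": 0},{"fingers": 0,"offset": [160,120,-200],"twist": 0},{"fingers": 0,"offset": [160,160,-200],"twist": 0},{"fingers": 0,"offset": [160,200,-200],"twist": 0},{"fingers": 0,"offset": [160,200,-200],"twist": 0}]}}

```text
clock: 36.22
tool_pos: [0.3868, 0.373, 0.3969]
ee_rot: [[-0.998, 0.064, 0.001], [0.064, 0.998, 0.001], [-0.001, 0.002, -1.0]]
contact_force: [-1.1, -1.0, 0.7]
opening: 0.0467
finger_force: 0.0
```

```bash
python3 - <<'E'
from h import *
f=shot("scene","s7"); g=shot("top","t7")
o=robot.get_obs(); print(o["clock"],o["tool_pos"],o["opening"])
im=g["color"][110:290,200:440,::-1]; im=cv2.resize(im,None,fx=3.3,fy=3.3,interpolation=cv2.INTER_CUBIC)
cv2.imwrite('pics/z8.png',im)
E
```

```text
36.325 [0.38715076 0.37084834 0.39628495] 0.04682824775354193
```

View pics/z8.png

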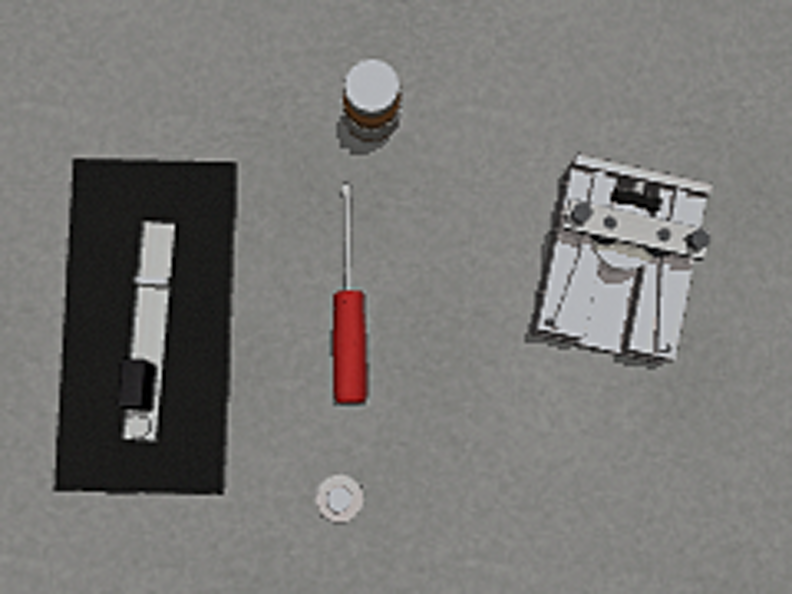

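The paddle lies flat on its mat at (148,330), the disc is under the clip with its rear edge at (620,260), and the bystanders have not moved. I'm handing in.

```bash
python3 -c "
from plant import robot
print(robot.job_done())"
```

```text
the job is handed in; nothing more can be done
None
```

I handed the job in at 36 s. The disc is home under the clip, pressed against the stop for over half a second with about 11 N more than the drag I felt (the stop's own force isn't measured). The paddle is back flat on its mat and the other things are where they were; the hand-in returned no verdict.

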